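Scoop up the stone ball and hold it under the lamp

TASK

Pick up the small brass scoop by its upright orange handle and use it, not your fingers, to scoop the loose green stone ball out of the black-rimmed white bead tray, so that the ball drops over the scoop's front lip into its pocket. Carry the scoop close to level all the way, without losing the ball, to the round white pad in front of the desk lamp and finish there still holding it: still and level, clear of everything, its pocket centred over the pad, with the scoop's underside about 15 cm above the table. Leave the jars, cup, glue bottle, brush and pliers where they are.

Things in the scene. Friction and masses are not known exactly. Their poses are not given: they have to be found in the camera images.
- scoop: Loose brass scoop pan with an upright orange handle at its rear, about 90 g, standing flat on the table. Origin: on the underside, below the pocket's middle; x to the open front, z up. 88 mm long, x -60 to 28; 58 mm wide; side and rear walls 15 mm high. Handle: upright block, x -60 to -28, 16 mm wide in y, top 68 mm above the underside.
- scoop_grip (a point): Grasp point inside the handle, 44 mm behind the scoop's origin and 48 mm above its underside; grip from above across the handle's 16 mm width (the scoop's y).
- scoop_pocket (a point): Middle of the pocket floor, 2 mm above the scoop's origin. Pocket inside: 48 mm long (x -24 to 24), 50 mm wide. Across the front, at x = 26, a round steel-coloured lip of 4 mm diameter, its top 4 mm above the underside (2 mm above the pocket floor). It keeps the ball in while the scoop is within about 25 degrees of level.
- ball: Loose polished green stone ball, 30 mm diameter, about 40 g, at rest in the bead tray; it rolls freely. Use point ball_center for its place.
- ball_center (a point): Centre of the green ball; 17 mm above the scoop's underside when it lies in the pocket.
- bead_tray: Fixed open tray, white floor and black walls. Origin: under its middle; x to its far wall, away from the robot. Inside at the floor 200 mm long (x -100 to 100), 150 mm wide; floor 4 mm and walls 5 mm thick, rim 26 mm above the table. The far wall leans outward 32 degrees from vertical, the others are upright.
- bead_tray_floor (a point): Middle of the bead tray's inner floor, 4 mm above the table.
- bead_tray_foot (a point): Middle of the line where the leaning far wall meets the inner floor, 100 mm in front of the tray's middle. A ball pushed against this wall by the scoop's lip, with the scoop's underside sliding on or up to 1 mm above the tray floor, climbs over the lip into the pocket when the lip reaches this line.
- lamp_pad: Fixed desk lamp with an inspection pad. Origin: on the table under the middle of the pad, a black disc of 124 mm diameter, 7 mm high, with a white face of 104 mm. The black lamp stands beyond the pad along +x: base disc 200 mm from the pad's middle, gooseneck up to 220 mm, head 130 to 205 mm out at 150 to 225 mm height.
- pad_top (a point): Middle of the pad's white face, 7 mm above the table.
- jar_red: clear jar with red lid, 42 mm across, 40 high; loose bystander, leave it alone. Origin: centre of its underside.
- jar_yellow: clear jar with yellow lid, 42 mm across, 40 high; loose bystander, leave it alone. Origin: centre of its underside.
- cup: white ceramic cup, 72 mm across, 60 high; loose bystander, leave it alone. Origin: centre of its underside.
- glue: red glue bottle with black cap, 36 mm across, 80 high; loose bystander, leave it alone. Origin: centre of its underside.
- brush: flat wooden brush lying along x, 200 mm long, 42 wide, 20 high; loose bystander, leave it alone. Origin: its middle, on its underside.
- pliers: blue-handled pliers lying flat, about 125 mm long, 10 high; loose bystander, leave it alone. Origin: its middle, on its underside.

How it is judged (in metres and radians):
On the way, in this order (a step that is already met when the one before it is completed fails the run):
1. the ball lies in the scoop's pocket, down in the bead tray (x of ball_center in the frame of scoop between -0.021 and 0.021 m and y of ball_center in the frame of scoop between -0.021 and 0.021 m and z of ball_center in the frame of scoop between 0.01 and 0.022 m and x of ball_center in the frame of bead_tray between -0.125 and 0.125 m and y of ball_center in the frame of bead_tray between -0.095 and 0.095 m and z of ball_center in the frame of bead_tray between 0 and 0.07 m and height (world z) of scoop below 0.05 m), for 0.2 s.
2. the scoop, held by the fingers, is lifted clear of the bead tray with the ball in its pocket (x of ball_center in the frame of scoop between -0.021 and 0.021 m and y of ball_center in the frame of scoop between -0.021 and 0.021 m and z of ball_center in the frame of scoop between 0.01 and 0.022 m and height (world z) of scoop above 0.065 m and contact force between the fingers and scoop above 1 N), for 0.2 s.
At the end, for the whole second after the job is handed in: The ball lies in the scoop's pocket; the fingers hold the scoop still (under 30 mm/s), its underside 110 to 190 mm above the table, within 7 degrees of level, its pocket's middle within 30 mm of the pad's middle seen from above, touching neither lamp nor tray; no bystander moved more than 30 mm (x of ball_center in the frame of scoop between -0.021 and 0.021 m and y of ball_center in the frame of scoop between -0.021 and 0.021 m and z of ball_center in the frame of scoop between 0.01 and 0.022 m and horizontal distance between scoop_pocket and pad_top below 0.03 m and height (world z) of scoop between 0.11 and 0.19 m and angle between scoop's own z axis and vertical below 0.12 rad and linear speed of scoop below 0.03 m/s and contact force between the fingers and scoop above 1 N and contact force between each of scoop, ball and lamp_pad below 0.1 N and contact force between scoop and bead_tray below 0.1 N and distance of each of jar_red, jar_yellow, cup, glue, brush, pliers from where it was at the start of the episode below 0.03 m); the arm keeps its last pose, push and grip.
It fails at once if the ball is touched with the fingers or the arm (contact force between any of the fingers, the arm and ball above 0.3 N).
It fails at once if the ball leaves the bead tray other than in the scoop's pocket (not ((x of ball_center in the frame of scoop between -0.021 and 0.021 m and y of ball_center in the frame of scoop between -0.021 and 0.021 m and z of ball_center in the frame of scoop between 0.01 and 0.022 m) or (x of ball_center in the frame of bead_tray between -0.125 and 0.125 m and y of ball_center in the frame of bead_tray between -0.095 and 0.095 m and z of ball_center in the frame of bead_tray between 0 and 0.07 m))).
It fails at once if the scoop is tipped more than 26 degrees (angle between scoop's own z axis and vertical above 0.45 rad).
It fails at once if a bystander is pushed aside by more than 30 mm (distance of any of jar_red, jar_yellow, cup, glue, brush, pliers from where it was at the start of the episode above 0.03 m).
It also fails if it takes over 58 s, if anything falls off the work surface, if the arm or the gripper's body presses on something with over 40 N, if the wrist force passes 120 N, or if a joint passes its speed limit or range.

ROBOT

A 6-joint arm with a two-finger parallel gripper is mounted at the origin on the work surface. World frame = base frame: x ahead of the robot, y to its left, z up, the work surface at z = 0. Lengths are in m, angles in degrees, forces in N, time in s.
With the tool pointing down it reaches from about 0.25 to 0.725 m from the base axis. Payload 9.7 kg.
Tool frame: the origin (TCP) lies on the mounting face of the last link; the fingertips stand 173 mm ahead of it and the grasp point (between the pads) lies 155 mm ahead of it; z points along the fingers, y is the line along which they close (so a half turn about z gives the same grasp; the last joint's range is limited). The gripper opens to 85 mm and grips with 20 to 120 N. Pads are 22 mm wide; open, the fingers measure 114 mm over their backs; the gripper's body (76 mm by 85 mm) begins 54 mm behind the grasp point. The pads swing forward as they close: fully open they stand 13 mm farther back than shut.
Start: joints at [-76.261, 4.979, 10.078, 95.1, 0, 90], TCP at [0.131, -0.534, 0.405] pointing down, gripper open.
Joint ranges: [-179.16, 179.16], [-48.56, 103.87], [-65.8, 70.77], [-126.05, 130.52], [-82.76, 87.17], [-180, 180]. Speed limits (degrees/s): [127.2, 127.2, 147.25, 180, 180, 180].

INTERFACE

Orientations are given as [roll, pitch, yaw] about the fixed x, y, z axes, in that order (R = Rz(yaw) Ry(pitch) Rx(roll)).
In Python, from workcell import bot, camera, camera_model, outline_of, pinpoint gives the robot as it stands.
- The arm moves only by the tool move_arm, never from a script. Its arguments are lists of equal length, an entry for each row: "jaw": the closure, from 0 (fully open) to 1 (shut); "delta_pos": the shift along the world's x, y, z in m, a list of three; "yaw": the turn about the world's z in rad. In form: {"jaw": [jaw, ...], "delta_pos": [[dx, dy, dz], ...], "yaw": [yaw, ...]}. A call has 1 to 10 rows; each row shifts and turns the commanded pose from where the row before left it; what a row does not reach is not made up. A row lasts 1/12 s, in which the tool goes at most 41.7 mm and 7.16 degrees, less where a joint would pass 70% of its speed; a pose out of reach is approached as far as the arm can. A call with a gripper value outside its range is refused whole. The fingers move at their own pace and stop on an object; "force" is the grip in N (left out, the last holds). Time passes only in rows, so rows that do not move let the fingers close. It gives the time, the measured TCP pose, the force, the opening and the grip force at its end, in the units of the state.
- bot.get_obs(): the state, without advancing time (a new reading comes with each control period).
- camera(name): name is "scene" or "side" or "wrist"; returns the picture (480x640x3 uint8, red, green, blue); there is no depth.
- camera_model(name): a dict with "fx", "fy", "cx", "cy" (pixels), "R" (3x3) and "t" (3): a world point X has camera coordinates R X + t. Camera axes: x right, y down, z forward; pixel columns grow to the right and rows downward; lengths in m; the calibration is good to about 2 mm. The wrist camera is an equidistant fisheye: a pixel r from the principal point sees the ray r / f radians off the axis. A picture is of the moment at which its call begins: read the wrist's pose just before it. camera_model takes no time and is no camera call; for the wrist camera it gives the pose at the moment of the call.
- bot.job_done(): hands the job in; it is judged then, once.
Trained networks look in the newest picture that a camera, given by its name, has taken for a name from the list of things; names that differ only in an ending like _2 or _b are one class to them, and where a whole thing is asked for, a point or a joint stands for the part that bears it (a point fixed in the world has none). Each returns a list of dicts, best first, with "confidence" (0 to 1); they miss things now and then, are a little off and sometimes report something else, mostly with a low value. They report only what shows in the picture. A call takes as long as a camera call.
- outline_of(camera, thing): "mask" (480x640 bool, what is visible of it) and "xy" ([column, row] in pixels, amid what is visible of it).
- pinpoint(camera, thing): "xy" ([column, row] in pixels: a listed point, or the origin of a listed thing).
The state is a dict: "time": time; "q": joint angles; "qd": joint speeds; "joint_efforts": joint torques, N m; "ee_pos": TCP position; "tcp_rot": TCP orientation; "wrist_force": force on the tool from outside, world axes, zero at the start; "torque": the same for the moment, N m; "opening": finger opening in m; "grasp_force": force on a finger pad.
Only numpy, scipy, OpenCV 4.12 (cv2) and the standard library are available. Lean on these libraries where they do the work, as an engineer would, in place of code of your own. Each camera call takes 0.05 s, during which the arm holds its last target. There are 200 camera calls.

## Working session

There is one attempt and no reset: what is moved stays moved. The work goes in short steps, Python scripts to look and compute and a tool call to move; the robot and the scene stay as the last step left them, time stands still between calls to the robot, and variables do not carry over. Pictures are saved under pics/ and viewed, at most 13 in all, crops included, and the job is handed in when it is done.

Besides the shell and the picture viewer there is one more tool, called after "Request:" by a JSON object that holds its "api" and its "payload". move_arm: Moves the arm, as the interface text tells. Its arguments: {"type":"object","properties":{"jaw":{"type":"array"},"delta_pos":{"type":"array"},"yaw":{"type":"array"},"force":{"type":"number"}},"required":["jaw","delta_pos","yaw"]}

```bash
mkdir -p pics; cat > h.py <<'E'
import numpy as np, cv2
from workcell import bot, camera, camera_model, outline_of, pinpoint
def ray(name,xy):
    m=camera_model(name); R=np.array(m["R"]);t=np.array(m["t"])
    x=(xy[0]-m["cx"])/m["fx"]; y=(xy[1]-m["cy"])/m["fy"]
    if name=="wrist":
        r=np.hypot(x,y); d=np.array([x/r*np.sin(r),y/r*np.sin(r),np.cos(r)]) if r>1e-9 else np.array([0,0,1.])
    else: d=np.array([x,y,1.])
    return -R.T@t, R.T@(d/np.linalg.norm(d))
def onz(name,xy,z):
    o,d=ray(name,xy); return o+d*(z-o[2])/d[2]
def tri(pairs):
    A=0;b=0;L=[]
    for n,xy in pairs:
        o,d=ray(n,xy);P=np.eye(3)-np.outer(d,d);A=A+P;b=b+P@o;L.append((P,o))
    X=np.linalg.solve(A,b); return X,[np.linalg.norm(P@(X-o)) for P,o in L]
E
python3 - <<'E'
from h import *
np.set_printoptions(precision=4,suppress=True)
Z=dict(scoop=0,scoop_grip=.048,scoop_pocket=.002,ball_center=.019,bead_tray=0,bead_tray_floor=.004,bead_tray_foot=.004,pad_top=.007,lamp_pad=0,jar_red=0,jar_yellow=0,cup=0,glue=0,brush=0,pliers=0)
for n in("scene","side","wrist"):
    cv2.imwrite(f"pics/{n}0.png",camera(n)[:,:,::-1])
for k,z in Z.items():
    for n in("scene","side","wrist"):
        r=pinpoint(n,k)
        if r: print(k,n,np.round(r[0]["xy"]),round(r[0]["confidence"],2),onz(n,r[0]["xy"],z))
print(bot.get_obs())
E
```

```text
scoop scene [415. 224.] 0.82 [0.5275 0.3146 0.    ]
scoop side [273. 350.] 0.61 [0.5178 0.3115 0.    ]
scoop_grip scene [408. 202.] 0.59 [0.4772 0.3073 0.048 ]
scoop_grip side [286. 344.] 0.71 [0.485  0.3065 0.048 ]
scoop_pocket scene [415. 219.] 0.75 [0.5108 0.323  0.002 ]
scoop_pocket side [267. 350.] 0.77 [0.5265 0.3193 0.002 ]
ball_center scene [316. 258.] 0.47 [ 0.5977 -0.0221  0.019 ]
ball_center side [326. 242.] 0.63 [ 0.5991 -0.0101  0.019 ]
bead_tray scene [317. 249.] 0.9 [ 0.545  -0.0035  0.    ]
bead_tray side [347. 264.] 0.66 [0.5246 0.0051 0.    ]
bead_tray_floor scene [318. 242.] 0.59 [0.5216 0.008  0.004 ]
bead_tray_floor side [345. 262.] 0.81 [0.5297 0.0045 0.004 ]
bead_tray_foot scene [328. 267.] 0.57 [ 0.6261 -0.0001  0.004 ]
bead_tray_foot side [312. 244.] 0.88 [0.6321 0.0034 0.004 ]
pad_top scene [211. 252.] 0.97 [ 0.4693 -0.2886  0.007 ]
pad_top side [426. 207.] 0.68 [ 0.4582 -0.2992  0.007 ]
lamp_pad scene [206. 250.] 0.78 [ 0.4512 -0.3002  0.    ]
lamp_pad side [423. 208.] 0.61 [ 0.4656 -0.2964  0.    ]
jar_red scene [372. 298.] 0.66 [0.7671 0.0683 0.    ]
jar_
[... 318 characters left out ...]
h scene [164. 264.] 0.89 [ 0.4703 -0.4179  0.    ]
brush side [442. 186.] 0.65 [ 0.4626 -0.4188  0.    ]
pliers scene [436. 199.] 0.69 [0.4356 0.4349 0.    ]
pliers side [265. 411.] 0.98 [0.4436 0.4301 0.    ]
{'time': 2.4, 'q': array([-76.2617,   4.9802,  10.0782,  95.1008,  -0.0002,  90.0001]), 'qd': array([ 0.0676, -0.0978, -0.0727,  0.0025, -0.031 ,  0.0868]), 'joint_efforts': array([ -0.0001, -52.0093,  46.4857,   0.0017,   0.    ,   0.    ]), 'ee_pos': array([ 0.1306, -0.5343,  0.4047]), 'tcp_rot': array([-179.9972,    0.0002,   13.7382]), 'wrist_force': array([-0.4549, -0.2928, -0.447 ]), 'torque': array([ 0.0413, -0.0099, -0.0114]), 'grasp_force': 0.0, 'opening': 0.08553150043762708}
```

```bash
python3 -c "
import cv2,numpy as np
a,b,c=[cv2.imread(f'pics/{n}0.png') for n in('scene','side','wrist')]
cv2.imwrite('pics/all0.png',np.hstack([cv2.resize(a,(400,300)),cv2.resize(b,(400,300))]))"
```

```text
(no output)
```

View pics/scene0.png

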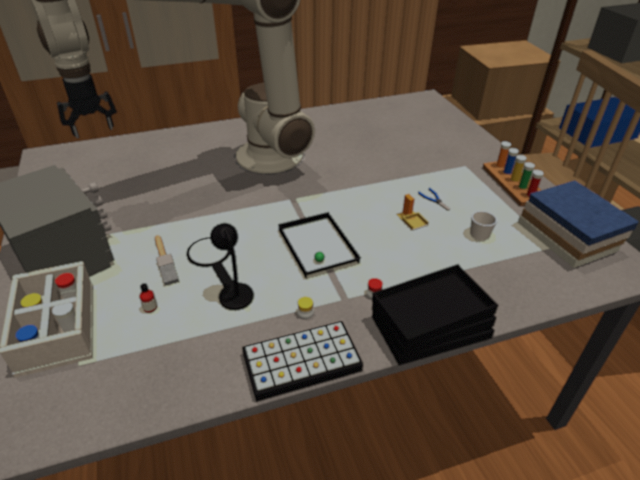

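View pics/side0.png

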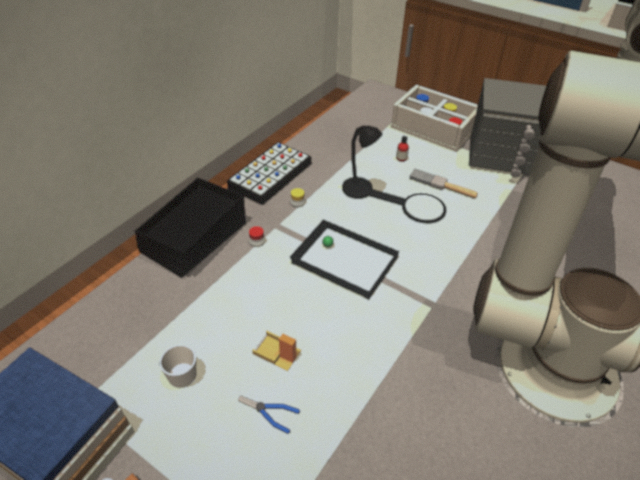

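The scene view shows the tray at about (318,243), the ball at (319,256), the scoop handle at (408,205) with its pan at (413,220), and the pad at (210,252). The side view agrees: tray (345,260), ball (327,241), handle (288,346). Next I move over to the scoop.

Request:
{"api": "move_arm", "payload": {"jaw": [0,0,0,0,0,0,0,0,0,0], "delta_pos": [[0.025,0.033,0],[0.025,0.033,0],[0.025,0.033,0],[0.025,0.033,0],[0.025,0.033,0],[0.025,0.033,0],[0.025,0.033,0],[0.025,0.033,0],[0.025,0.033,0],[0.025,0.033,0]], "yaw": [0,0,0,0,0,0,0,0,0,0]}}

```text
time: 3.23
ee_pos: [0.3812, -0.2023, 0.4051]
tcp_rot: [180.0, -0.0, 13.7]
wrist_force: [0.6, -0.7, 0.2]
opening: 0.0853
grasp_force: 0.0
```

Request:
{"api": "move_arm", "payload": {"jaw": [0,0,0,0,0,0], "delta_pos": [[0.012,0.038,0],[0.012,0.038,0],[0.012,0.038,0],[0.012,0.038,0],[0.012,0.038,0],[0,0,0]], "yaw": [0,0,0,0,0,0]}}

```text
time: 3.73
ee_pos: [0.4417, -0.0091, 0.4044]
tcp_rot: [-179.9, -0.0, 14.1]
wrist_force: [1.1, -1.2, 0.7]
opening: 0.0853
grasp_force: 0.0
```

```bash
python3 - <<'E'
from h import *
np.set_printoptions(precision=4,suppress=True)
o=bot.get_obs();print(o['time'],o['ee_pos'],o['tcp_rot'])
im=camera("wrist"); cv2.imwrite("pics/w1.png",im[:,:,::-1])
for k,z in dict(scoop_grip=.048,scoop=0,ball_center=.019,bead_tray_floor=.004,bead_tray_foot=.004,pad_top=.007).items():
    for r in pinpoint("wrist",k)[:1]: print(k,r["xy"],round(r["confidence"],2),onz("wrist",r["xy"],z))
E
```

```text
3.7333 [ 0.4417 -0.0091  0.4044] [-179.9203   -0.0439   14.081 ]
scoop_grip [33.8, 114.9] 0.81 [0.4794 0.3078 0.048 ]
scoop [64.3, 79.4] 0.61 [0.5213 0.3079 0.    ]
ball_center [361.0, 50.3] 0.61 [ 0.5984 -0.0185  0.019 ]
bead_tray_floor [332.9, 118.7] 0.7 [ 0.5273 -0.0099  0.004 ]
bead_tray_foot [67.0, 76.6] 0.71 [0.5259 0.2997 0.004 ]
pad_top [551.0, 253.3] 0.6 [ 0.4545 -0.3042  0.007 ]
```

View pics/w1.png

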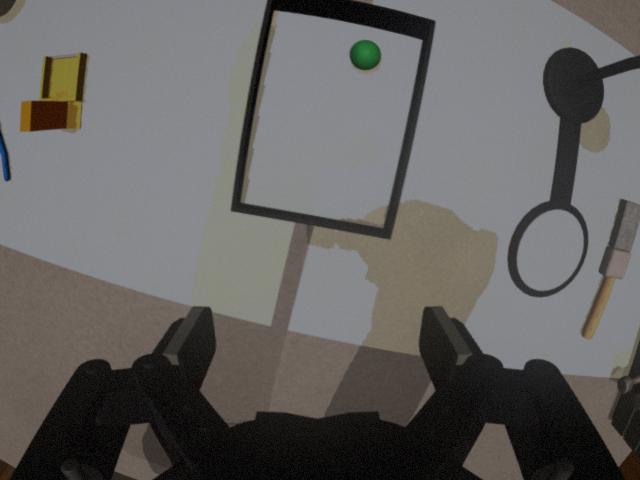

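The wrist view shows the ball at (365,55), the tray rim with near corners (232,211) and (391,238) and far right corner (435,20), and the scoop at upper left (55,95).

```bash
python3 - <<'E'
from h import *
np.set_printoptions(precision=4,suppress=True)
P={k:onz("wrist",xy,.026) for k,xy in dict(nl=(232,211),nr=(391,238),fr=(435,20),left2=(262,35)).items()}
for k,v in P.items(): print(k,v)
ang=lambda a,b:np.degrees(np.arctan2(*(b-a)[1::-1]))
print("yaw left",ang(P['nl'],P['left2']),"right",ang(P['nr'],P['fr']),"near",ang(P['nr'],P['nl'])-90, np.linalg.norm(P['nl']-P['nr']))
print("ball",onz("wrist",(365,55),.019))
m=outline_of("wrist","ball_center")[0]; print(m["xy"],onz("wrist",m["xy"],.019))
E
```

```text
nl [0.4187 0.0648 0.026 ]
nr [ 0.4287 -0.0938  0.026 ]
fr [ 0.6495 -0.0803  0.026 ]
left2 [0.5905 0.0734 0.026 ]
yaw left 2.8522117103368134 right 3.4920699143577343 near 3.6306270010627486 0.1589506345434039
ball [ 0.5949 -0.0243  0.019 ]
[360.6, 53.8] [ 0.595  -0.0199  0.019 ]
```

Request:
{"api": "move_arm", "payload": {"jaw": [0,0,0,0,0,0,0,0,0], "delta_pos": [[0.002,0.04,-0.01],[0.002,0.04,-0.01],[0.002,0.04,-0.01],[0.002,0.04,-0.01],[0.002,0.04,-0.01],[0.002,0.04,-0.01],[0.002,0.04,-0.01],[0.0,0.03,-0.01],[0,0,0]], "yaw": [0,0,0,0,0,0,0,0,0]}}

```text
time: 4.88
ee_pos: [0.4885, 0.1975, 0.3217]
tcp_rot: [-176.0, 0.2, 21.2]
wrist_force: [-1.4, 0.7, -0.1]
opening: 0.0852
grasp_force: 0.0
```

```bash
python3 - <<'E'
from h import *
np.set_printoptions(precision=4,suppress=True)
o=bot.get_obs();print(o['time'],o['ee_pos'],o['tcp_rot'])
im=camera("wrist"); cv2.imwrite("pics/w2.png",im[:,:,::-1])
for k,z in dict(scoop_grip=.048,scoop=0,scoop_pocket=.002).items():
    for r in pinpoint("wrist",k)[:1]: print(k,r["xy"],round(r["confidence"],2),onz("wrist",r["xy"],z))
E
```

```text
4.8833 [0.4885 0.1975 0.3217] [-175.963     0.2069   21.2325]
scoop_grip [193.8, 194.3] 0.78 [0.4786 0.3076 0.048 ]
scoop [225.3, 132.6] 0.64 [0.5219 0.3132 0.    ]
scoop_pocket [230.1, 131.9] 0.81 [0.5241 0.309  0.002 ]
```

View pics/w2.png

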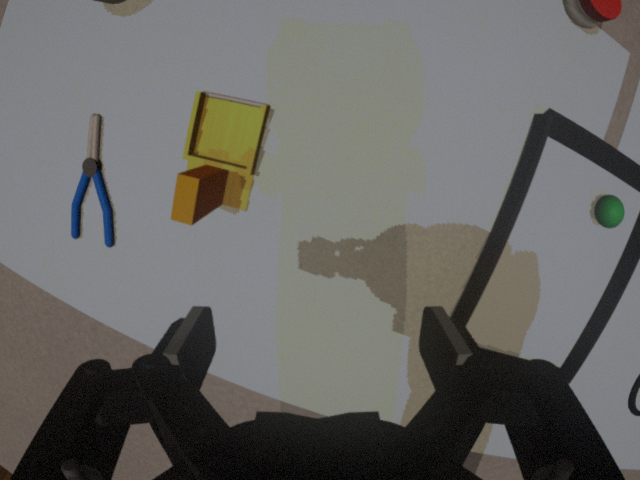

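The wrist view shows the scoop with handle top at (187,195), its front lip running from (200,93) to (270,103), and the rear pocket wall from (190,157) to (252,172). The arm has lagged its command and the yaw drifted, so I check the state.

```bash
python3 - <<'E'
from h import *
np.set_printoptions(precision=4,suppress=True)
o=bot.get_obs();print(o['time'],o['ee_pos'],o['tcp_rot'],o['q'],o['qd'])
# wall tops: left front/rear, right front/rear ; handle top corners
P={k:onz("wrist",xy,z) for k,(xy,z) in dict(lf=((200,93),.015),lr=((188,156),.015),rf=((270,103),.015),rr=((252,172),.015),h1=((180,174),.068),h2=((172,217),.068),h3=((207,177),.068),h4=((196,224),.068)).items()}
for k,v in P.items(): print(k,v)
E
```

```text
5.0833 [0.4878 0.1956 0.3249] [-176.0424    0.0208   21.0779] [ 21.0154   0.7556  -3.1727  86.0968   3.9576 179.9374] [-0.0744 -0.461   0.0487 -0.1472  0.0581 -0.0386]
lf [0.5471 0.3397 0.015 ]
lr [0.4963 0.333  0.015 ]
rf [0.5567 0.2833 0.015 ]
rr [0.502  0.2783 0.015 ]
h1 [0.4948 0.3146 0.068 ]
h2 [0.4643 0.3122 0.068 ]
h3 [0.4993 0.2957 0.068 ]
h4 [0.4662 0.2939 0.068 ]
```

Request:
{"api": "move_arm", "payload": {"jaw": [0,0], "delta_pos": [[0,0,0],[0,0,0]], "yaw": [0,0]}}

```text
time: 5.25
ee_pos: [0.4877, 0.1959, 0.3251]
tcp_rot: [-176.0, -0.0, 21.1]
wrist_force: [-0.7, 0.1, -0.5]
opening: 0.0857
grasp_force: 0.0
```

```bash
python3 - <<'E'
from h import *
np.set_printoptions(precision=4,suppress=True)
o=bot.get_obs();print(o['time'],o['ee_pos'],o['tcp_rot'],o['q'],o['qd'])
E
```

```text
5.25 [0.4877 0.1959 0.3251] [-176.0316   -0.0199   21.0987] [ 21.0412   0.7343  -3.1734  86.0764   3.9684 179.9424] [ 0.1566  0.1984 -0.0755 -0.1343 -0.0166  0.0759]
```

Joint 6 has reached its limit. Taking the half-turned grasp (tool yaw about 185°) solves that, so I turn while moving over the scoop.

Request:
{"api": "move_arm", "payload": {"jaw": [0,0,0,0,0,0,0,0,0,0], "delta_pos": [[0,0.0,0],[-0.001,0.012,0],[-0.001,0.012,0],[-0.001,0.012,0],[-0.001,0.012,0],[-0.001,0.012,0],[-0.001,0.012,0],[-0.001,0.012,0],[-0.001,0.012,0],[0,0.012,0]], "yaw": [0.12,0.12,0.12,0.12,0.12,0.12,0.12,0.12,0.12,0.12]}}

```text
time: 6.08
ee_pos: [0.4796, 0.3048, 0.3249]
tcp_rot: [-176.1, 0.0, 90.2]
wrist_force: [-0.3, -0.3, -0.4]
opening: 0.0854
grasp_force: 0.0
```

Request:
{"api": "move_arm", "payload": {"jaw": [0,0,0,0,0,0,0,0,0,0], "delta_pos": [[0,0,0],[0,0,0],[0,0,0],[0,0,0],[0,0,0],[0,0,0],[0,0,0],[0,0,0],[0,0,0],[0,0,0]], "yaw": [0.12,0.12,0.12,0.12,0.12,0.12,0.12,0.12,0.12,0.12]}}

```text
time: 6.92
ee_pos: [0.4798, 0.3042, 0.3248]
tcp_rot: [-176.0, 0.1, 159.0]
wrist_force: [-0.3, 0.8, -0.8]
opening: 0.0855
grasp_force: 0.0
```

The tool picked up a 4° tilt at the joint limit. Pushing against the opposite limit of joint 6 should undo it, so I turn that way.

Request:
{"api": "move_arm", "payload": {"jaw": [0,0,0,0,0,0,0,0,0,0], "delta_pos": [[0,0,0],[0,0,0],[0,0,0],[0,0,0],[0,0,0],[0,0,0],[0,0,0],[0,0,0],[0,0,0],[0,0,0]], "yaw": [0.124,0.124,0.124,0.124,0.124,0.124,0.124,0.124,0.124,0.124]}}

```text
time: 7.75
ee_pos: [0.4797, 0.3042, 0.3248]
tcp_rot: [-176.0, 0.1, -130.0]
wrist_force: [0.0, 0.1, -0.5]
opening: 0.0851
grasp_force: 0.0
```

Request:
{"api": "move_arm", "payload": {"jaw": [0,0,0,0,0,0,0,0,0,0], "delta_pos": [[0,0,0],[0,0,0],[0,0,0],[0,0,0],[0,0,0],[0,0,0],[0,0,0],[0,0,0],[0,0,0],[0,0,0]], "yaw": [0.124,0.124,0.124,0.124,0.124,0.124,0.124,0.124,0.124,0.124]}}

```text
time: 8.58
ee_pos: [0.4797, 0.3041, 0.3249]
tcp_rot: [-176.0, 0.0, -58.9]
wrist_force: [-0.6, 0.3, 0.5]
opening: 0.0854
grasp_force: 0.0
```

Request:
{"api": "move_arm", "payload": {"jaw": [0,0,0,0,0,0,0,0,0,0], "delta_pos": [[0,0,0],[0,0,0],[0,0,0],[0,0,0],[0,0,0],[0,0,0],[0,0,0],[0,0,0],[0,0,0],[0,0,0]], "yaw": [0.124,0.124,0.124,0.124,0.124,0.124,0.124,0.124,0.124,0.124]}}

```text
time: 9.42
ee_pos: [0.4798, 0.3041, 0.3249]
tcp_rot: [-176.0, 0.0, 12.1]
wrist_force: [-0.3, -0.5, 0.4]
opening: 0.0856
grasp_force: 0.0
```

```bash
python3 - <<'E'
from h import *
np.set_printoptions(precision=4,suppress=True)
o=bot.get_obs();print(o['time'],o['ee_pos'],o['tcp_rot'],o['q'])
im=camera("wrist"); cv2.imwrite("pics/w3.png",im[:,:,::-1])
for k,z in dict(scoop_grip=.048,scoop=0,scoop_pocket=.002).items():
    for r in pinpoint("wrist",k)[:1]: print(k,r["xy"],round(r["confidence"],2),onz("wrist",r["xy"],z))
E
```

```text
9.4167 [0.4798 0.3041 0.3249] [-176.0041    0.0036   12.1319] [  31.6339    5.7374    2.0294   84.9594    3.7675 -160.454 ]
scoop_grip [340.1, 238.3] 0.62 [0.4802 0.3078 0.048 ]
scoop [347.7, 170.3] 0.76 [0.5221 0.3114 0.    ]
scoop_pocket [350.9, 165.5] 0.9 [0.5266 0.3098 0.002 ]
```

View pics/w3.png

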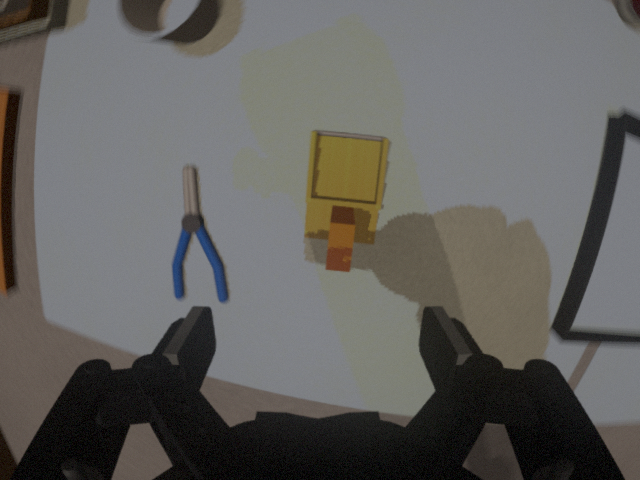

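The wrist view, now almost over the scoop, shows pan front corners (312,131) and (389,138), rear corners (305,238) and (374,243), and the handle at about (340,240). I fit the pose to these corners.

```bash
cat >> h.py <<'E'
def proj(name,X,m=None):
    m=m or camera_model(name); c=np.array(m["R"])@X+np.array(m["t"])
    if name!="wrist": return np.array([m["fx"]*c[0]/c[2]+m["cx"],m["fy"]*c[1]/c[2]+m["cy"]])
    r=np.hypot(c[0],c[1]);th=np.arctan2(r,c[2]); return np.array([m["fx"]*th*c[0]/r+m["cx"],m["fy"]*th*c[1]/r+m["cy"]])
def sc(p,q):
    c,s=np.cos(p[2]),np.sin(p[2]); return np.array([p[0]+c*q[0]-s*q[1],p[1]+s*q[0]+c*q[1],q[2]])
E
python3 - <<'E'
from h import *
from scipy.optimize import least_squares
np.set_printoptions(precision=4,suppress=True)
im=cv2.imread("pics/w3.png"); m=camera_model("wrist")
obs=[((.026,.029,.015),(312,131)),((.026,-.029,.015),(389,138)),((-.024,.025,.015),(312,197)),((-.024,-.025,.015),(379,204)),((-.060,.029,.002),(305,238)),((-.060,-.029,.002),(374,243))]
f=lambda p:np.concatenate([proj("wrist",sc(p,np.array(q)),m)-xy for q,xy in obs])
s=least_squares(f,[.523,.311,.08],loss="soft_l1");p=s.x
print(p,np.degrees(p[2]),s.fun.round(1),"grip",sc(p,(-.044,0,.048)))
big=cv2.resize(im[100:300,260:430],None,fx=3,fy=3,interpolation=cv2.INTER_CUBIC)
def box(x0,x1,y0,y1,z0,z1,col):
    C=[proj("wrist",sc(p,(x,y,z)),m) for z in(z0,z1) for x,y in((x0,y0),(x1,y0),(x1,y1),(x0,y1))]
    C=[tuple(int(v) for v in ((c-[260,100])*3+1)) for c in C]
    for i in range(4):
        for a,b in((i,(i+1)%4),(i+4,(i+1)%4+4),(i,i+4)): cv2.line(big,C[a],C[b],col,1)
box(-.060,-.028,-.008,.008,.002,.068,(255,0,0)); box(-.060,.028,-.029,.029,0,.015,(0,255,0))
cv2.imwrite("pics/fit3.png",big)
E
```

```text
[0.5246 0.3123 0.1231] 7.050485080609943 [-0.3  0.4  0.4  0.8 -0.   0.1 -2.1 -0.7  0.2 -1.5  1.1  0.2] grip [0.481  0.3069 0.048 ]
```

View pics/fit3.png

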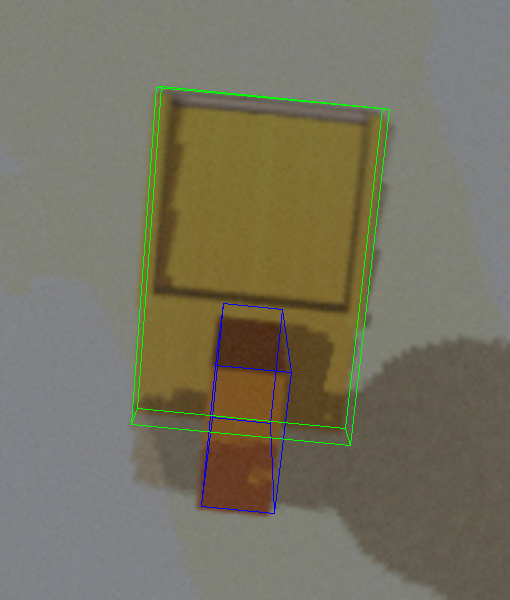

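The fit overlays the pan and handle well, giving the scoop origin at (0.525, 0.312), yaw 7°, and the grip point at (0.481, 0.307). Next I undo the tilt against the limit.

Request:
{"api": "move_arm", "payload": {"jaw": [0,0,0,0,0,0,0], "delta_pos": [[0,0,0],[0,0,0],[0,0,0],[0,0,0],[0,0,0],[0,0,0],[0,0,0]], "yaw": [0.12,0.12,0.12,0.06,0.06,0.06,0]}}

```text
time: 10.2
ee_pos: [0.4433, 0.3537, 0.3248]
tcp_rot: [-178.3, 0.0, 38.0]
wrist_force: [-0.4, 0.3, -1.0]
opening: 0.0854
grasp_force: 0.0
```

```bash
python3 -c "
from h import *
o=bot.get_obs();print(o['time'],o['ee_pos'],o['tcp_rot'],o['q'])"
```

```text
10.2 [0.44332754 0.35370978 0.32483235] [-1.78274459e+02  4.71328022e-02  3.79616171e+01] [  38.24514984    6.45926878    2.83672619   86.41604811    1.72575262
 -179.71633871]
```

Request:
{"api": "move_arm", "payload": {"jaw": [0,0,0,0], "delta_pos": [[0.012,-0.015,0],[0.012,-0.015,0],[0.012,-0.015,0],[0,0,0]], "yaw": [0,0,0,0]}}

```text
time: 10.53
ee_pos: [0.464, 0.3297, 0.3247]
tcp_rot: [-179.5, 0.1, 35.2]
wrist_force: [1.0, -0.5, -0.4]
opening: 0.0854
grasp_force: 0.0
```

```bash
python3 -c "
from h import *
o=bot.get_obs();print(o['time'],o['ee_pos'],o['tcp_rot'],o['q'])"
```

```text
10.5333 [0.46403581 0.32970122 0.32470049] [-1.79503536e+02  6.96708854e-02  3.51964103e+01] [  35.29674851    6.76702959    3.16369202   86.46546376    0.49658526
 -179.89965805]
```

Request:
{"api": "move_arm", "payload": {"jaw": [0,0], "delta_pos": [[0.014,-0.018,0],[0,0,0]], "yaw": [0,0]}}

```text
time: 10.7
ee_pos: [0.4708, 0.3221, 0.3246]
tcp_rot: [-180.0, 0.1, 34.3]
wrist_force: [-0.7, -0.9, 0.3]
opening: 0.0852
grasp_force: 0.0
```

Request:
{"api": "move_arm", "payload": {"jaw": [0,0,0,0,0,0,0,0,0,0], "delta_pos": [[0,0,0],[0,0,0],[0,0,0],[0,0,0],[0,0,0],[0,0,0],[0,0,0],[0,0,0],[0,0,0],[0,0,0]], "yaw": [-0.12,-0.12,-0.12,-0.12,-0.12,-0.12,-0.12,-0.12,-0.12,-0.12]}}

```text
time: 11.53
ee_pos: [0.4698, 0.3234, 0.3247]
tcp_rot: [-179.9, 0.1, -34.6]
wrist_force: [0.4, -0.7, -0.3]
opening: 0.0854
grasp_force: 0.0
```

Request:
{"api": "move_arm", "payload": {"jaw": [0,0,0,0,0,0,0,0,0,0], "delta_pos": [[0,0,0],[0,0,0],[0,0,0],[0,0,0],[0,0,0],[0,0,0],[0,0,0],[0,0,0],[0,0,0],[0,0,0]], "yaw": [-0.12,-0.12,-0.12,-0.12,-0.12,-0.12,-0.12,-0.12,-0.12,-0.12]}}

```text
time: 12.37
ee_pos: [0.4697, 0.3234, 0.3246]
tcp_rot: [-179.9, 0.1, -103.4]
wrist_force: [0.4, 0.6, 0.4]
opening: 0.0854
grasp_force: 0.0
```

```bash
python3 -c "
from h import *
o=bot.get_obs();print(o['time'],o['ee_pos'],o['tcp_rot'],o['q'])"
```

```text
12.3667 [0.46974971 0.32339424 0.32464239] [-1.79906508e+02  8.04795582e-02 -1.03394631e+02] [ 3.45480916e+01  6.79646107e+00  3.18994720e+00  8.62711042e+01
 -1.55046112e-02 -4.20572286e+01]
```

Request:
{"api": "move_arm", "payload": {"jaw": [0,0,0,0,0,0,0,0,0,0], "delta_pos": [[0.0012,-0.0016,-0.004],[0.0012,-0.0016,-0.004],[0.0012,-0.0016,-0.004],[0.0012,-0.0016,-0.004],[0.0012,-0.0016,-0.004],[0.0012,-0.0016,-0.004],[0.0012,-0.0016,-0.004],[0.001,-0.0016,-0.004],[0.001,-0.0016,-0.004],[0.001,-0.0016,-0.004]], "yaw": [-0.1215,-0.1215,-0.1215,-0.1215,-0.1215,-0.1215,-0.1215,-0.1215,-0.1215,-0.1215]}}

```text
time: 13.2
ee_pos: [0.4812, 0.3073, 0.2845]
tcp_rot: [-179.9, 0.1, -173.0]
wrist_force: [-0.0, 0.1, 0.0]
opening: 0.0854
grasp_force: 0.0
```

Request:
{"api": "move_arm", "payload": {"jaw": [0,0,0,0,0,0], "delta_pos": [[0,0,-0.02],[0,0,-0.02],[0,0,-0.02],[0,0,-0.014],[0,0,-0.006],[0,0,0]], "yaw": [0,0,0,0,0,0]}}

```text
time: 13.7
ee_pos: [0.4807, 0.3072, 0.2032]
tcp_rot: [-179.8, -0.0, -172.7]
wrist_force: [-0.1, 0.1, -0.5]
opening: 0.0853
grasp_force: 0.0
```

```bash
python3 -c "
from h import *
np.set_printoptions(precision=4,suppress=True)
o=bot.get_obs();print(o['time'],o['ee_pos'],o['tcp_rot'],o['q'])
im=camera('wrist');cv2.imwrite('pics/w4.png',im[:,:,::-1])
im=camera('side')
r=pinpoint('wrist','scoop_grip');print([(x['xy'],x['confidence'],onz('wrist',x['xy'],.048)) for x in r[:1]])"
```

```text
13.7 [0.4807 0.3072 0.2032] [-179.8376   -0.047  -172.6532] [32.6064  8.7678 -8.1096 73.2344 -0.1268 25.2597]
[([321.8, 333.5], 0.88, array([0.4822, 0.3097, 0.048 ]))]
```

View pics/w4.png

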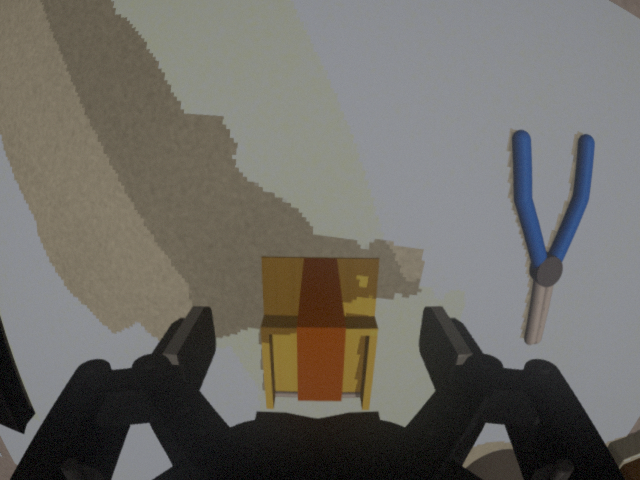

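The handle at (321,360) is centred between the pads and aligned with them. I close on it.

Request:
{"api": "move_arm", "payload": {"jaw": [0.4,0.8,1,1,1,1,1,1,1,1], "delta_pos": [[0,0,0],[0,0,0],[0,0,0],[0,0,0],[0,0,0],[0,0,0],[0,0,0],[0,0,0],[0,0,0],[0,0,0]], "yaw": [0,0,0,0,0,0,0,0,0,0], "force": 60}}

```text
time: 14.68
ee_pos: [0.481, 0.3077, 0.205]
tcp_rot: [-179.9, 0.1, -172.6]
wrist_force: [-0.1, -0.5, 3.0]
opening: 0.0157
grasp_force: 59.0
```

```bash
python3 -c "
from h import *
np.set_printoptions(precision=4,suppress=True)
o=bot.get_obs();print(o['time'],o['ee_pos'],o['tcp_rot'],o['wrist_force'],o['opening'],o['grasp_force'])"
```

```text
14.6833 [0.481  0.3077 0.205 ] [-179.9094    0.1077 -172.6218] [-0.0642 -0.4739  3.0274] 0.015682420743543507 58.98342311382294
```

The grip is good: opening 15.7 mm at 59 N, with the scoop level. I lift it and go part of the way to the tray, then look again.

Request:
{"api": "move_arm", "payload": {"jaw": [1,1,1,1,1,1,1,1,1,1], "delta_pos": [[0,0,0.02],[0,0,0.03],[0,0,0.03],[0,0,0.02],[-0.005,-0.03,0.01],[-0.005,-0.036,0.01],[-0.005,-0.036,0],[-0.005,-0.036,0],[0,-0.02,0],[0,0,0]], "yaw": [0,0,0,0,-0.02,-0.02,-0.02,0,0,0]}}

```text
time: 15.52
ee_pos: [0.4605, 0.1466, 0.3248]
tcp_rot: [-179.9, 0.1, -176.2]
wrist_force: [-0.0, 0.4, -0.8]
opening: 0.0154
grasp_force: 58.9
```

```bash
python3 - <<'E'
from h import *
np.set_printoptions(precision=4,suppress=True)
o=bot.get_obs();print(o['time'],o['ee_pos'],o['tcp_rot'],o['opening'],o['q'])
for n in("wrist","scene","side"):
    im=camera(n); cv2.imwrite(f"pics/{n}5.png",im[:,:,::-1])
    r=outline_of(n,"ball_center")[:1]; print(n,[(x['xy'],x['confidence'],onz(n,x['xy'],.019)) for x in r])
    r=outline_of(n,"bead_tray")[:1]
    for x in r:
        print(x['xy'],x['confidence']); np.save(f"tray_{n}.npy",x['mask'])
a=[cv2.imread(f"pics/{n}5.png") for n in("scene","side")]
cv2.imwrite("pics/c5.png",np.hstack([cv2.resize(a[0][200:290,260:380],(400,300),interpolation=cv2.INTER_CUBIC),cv2.resize(a[1][210:306,280:408],(400,300),interpolation=cv2.INTER_CUBIC)]))
E
```

```text
15.5167 [0.4605 0.1466 0.3248] [-179.8504    0.073  -176.2348] 0.015372189221759258 [17.7004 -5.043  -8.7834 86.2247 -0.1628 13.9353]
wrist [([139.9, 354.9], 0.92, array([ 0.5978, -0.0157,  0.019 ]))]
[150.1, 265.8] 0.72
scene []
[366.1, 192.1] 0.71
side [([325.4, 238.5], 0.42, array([ 0.6081, -0.021 ,  0.019 ]))]
[359.5, 259.6] 0.98
```

View pics/wrist5.png

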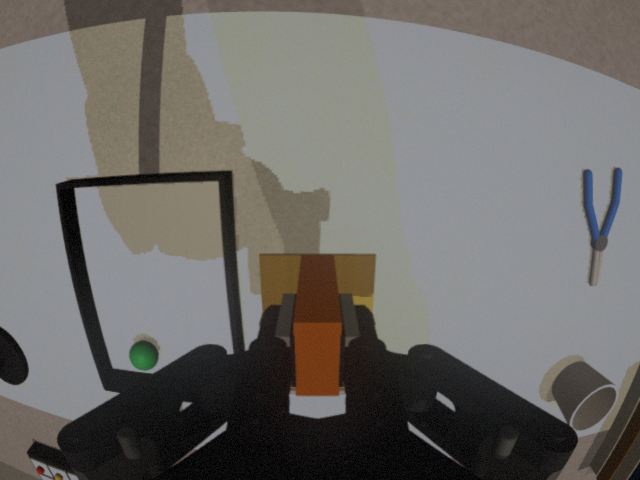

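View pics/c5.png

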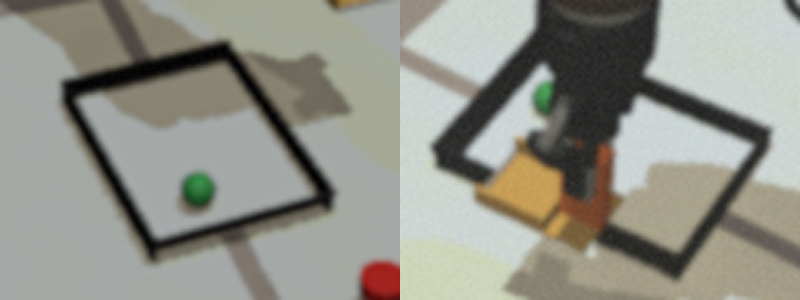

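The wrist view shows the ball at (144,355) and the near tray rim from (58,184) to (231,171). The crop shows the ball in the scene camera at full-image (319,257), and it is still at the far part of the tray. I fit the tray pose and ball position from all views.

```bash
python3 - <<'E'
from h import *
from scipy.optimize import least_squares
np.set_printoptions(precision=4,suppress=True)
mw,ms,md=[camera_model(n) for n in("wrist","scene","side")]
T={"wrist":mw,"scene":ms,"side":md}
N=-.105;F=.1196;L=.080
obs=[("scene",(N,-L),(279.2,227)),("scene",(N,L),(328.4,213.5)),("scene",(F,L),(359.6,257.9)),("scene",(F,-L),(305.6,275)),
("wrist",(N,-L),(58,184)),("wrist",(N,L),(231,171)),("side",(N,L),(369.6,296.4)),("side",(F,L),(291.8,258))]
W=[((N,L),(.4187,.0648)),((N,-L),(.4287,-.0938)),((F,-L),(.6495,-.0803))]
def f(p):
    r=[]
    for n,(x,y),xy in obs: r+=list((proj(n,sc(p,(x,y,.026)),T[n])-xy)/(1.5 if n!='wrist' else 2))
    for (x,y),w in W: r+=list((sc(p,(x,y,.026))[:2]-w)/.004)
    return np.array(r)
s=least_squares(f,[.5285,-.008,.06],loss="soft_l1");p=s.x
print("tray",p,np.degrees(p[2]));print(s.fun.round(1))
X,e=tri([("scene",(319.4,256.7)),("wrist",(142,355))]);print("ball tri",X,e)
for n,xy in(("scene",(319.4,256.7)),("wrist",(144,355))):print(n,onz(n,xy,.019))
for b in (np.array([.597,-.020]),):
    d=b-p[:2];c,s_=np.cos(p[2]),np.sin(p[2]);print("ball in tray",c*d[0]+s_*d[1],-s_*d[0]+c*d[1])
E
```

```text
tray [0.5282 0.0037 0.0541] 3.0997051416824717
[-0.6 -2.6  0.4 -1.6  1.3 -0.3  0.2 -1.6 -1.9 -2.1 -3.6  0.5 -0.4 -1.2
 -2.4 -1.1  0.1  3.3 -0.3  3.   0.6  2.7]
ball tri [ 0.5976 -0.0127  0.0189] [np.float64(0.0009929553939555474), np.float64(0.0009929553939555466)]
scene [ 0.5971 -0.0136  0.019 ]
wrist [ 0.5974 -0.0094  0.019 ]
ball in tray 0.06740563306783906 -0.02743174943031548
```

Request:
{"api": "move_arm", "payload": {"jaw": [1,1,1,1,1,1,1,1,1,1], "delta_pos": [[0.003,-0.0275,0],[0.003,-0.0275,0],[0.003,-0.028,0],[0.003,-0.028,-0.01],[0.003,-0.028,-0.02],[0.003,-0.028,-0.02],[0,0,-0.02],[0,0,-0.02],[0,0,-0.01],[0,0,0]], "yaw": [0,0,0,0,0,0,0,0,0,0]}}

```text
time: 16.8
ee_pos: [0.4783, -0.0171, 0.2224]
tcp_rot: [-179.9, -0.1, -176.0]
wrist_force: [-1.5, 0.8, -0.9]
opening: 0.0157
grasp_force: 59.2
```

Request:
{"api": "move_arm", "payload": {"jaw": [1,1], "delta_pos": [[0,0,0],[0,0,0]], "yaw": [0,0]}}

```text
time: 16.97
ee_pos: [0.4794, -0.0169, 0.226]
tcp_rot: [-179.9, 0.2, -176.0]
wrist_force: [-0.5, 0.4, -0.4]
opening: 0.0159
grasp_force: 59.2
```

```bash
python3 - <<'E'
from h import *
np.set_printoptions(precision=4,suppress=True)
o=bot.get_obs();print(o['time'],o['ee_pos'],o['tcp_rot'],o['opening'],o['wrist_force'])
n="scene";im=camera(n); cv2.imwrite(f"pics/{n}6.png",im[:,:,::-1])
r=pinpoint(n,"ball_center")[:1]; print("ball",[(x['xy'],x['confidence'],onz(n,x['xy'],.019)) for x in r])
h=o['ee_pos'][2]-.2045
for k,dz in(("scoop",0),("scoop_pocket",.002),("scoop_grip",.048)):
    r=pinpoint(n,k)[:1]; print(k,[(x['xy'],x['confidence'],onz(n,x['xy'],h+dz)) for x in r])
y=np.radians(o['tcp_rot'][2]+180);org=(o['ee_pos'][0]+.044*np.cos(y),o['ee_pos'][1]+.044*np.sin(y),y);print("expected origin",org)
big=cv2.resize(im[195:285,260:380,::-1],(800,600),interpolation=cv2.INTER_CUBIC)
m=camera_model(n)
for a,b in(((.028,.029,0),(.028,-.029,0)),((-.06,.029,.015),(.028,.029,.015)),((-.06,-.029,.015),(.028,-.029,.015)),((.12,0,0),(.028,0,0))):
    P=[]
    for q in(a,b):
        X=sc(org,q);X[2]+=h if q[0]<.1 else 0;
        if a[0]==.12: X[2]=.019 
        P.append(tuple(int(v) for v in (proj(n,X,m)-[260,195])*6.667+3))
    cv2.line(big,P[0],P[1],(0,0,255),1)
cv2.imwrite("pics/c6.png",big)
E
```

```text
16.9667 [ 0.4794 -0.0169  0.226 ] [-179.8913    0.1724 -176.0113] 0.015852545040609976 [-0.4514  0.3843 -0.3666]
ball [([478.6, 234.5], 0.64, array([0.6514, 0.4485, 0.019 ]))]
scoop [([313.9, 240.0], 0.56, array([ 0.5282, -0.0062,  0.0215]))]
scoop_pocket [([309.6, 236.9], 0.57, array([ 0.5136, -0.0141,  0.0235]))]
scoop_grip [([305.2, 217.7], 0.89, array([ 0.4822, -0.0166,  0.0695]))]
expected origin (np.float64(0.5233232514353823), np.float64(-0.013863754388905343), np.float64(0.0696167560163961))
```

View pics/c6.png

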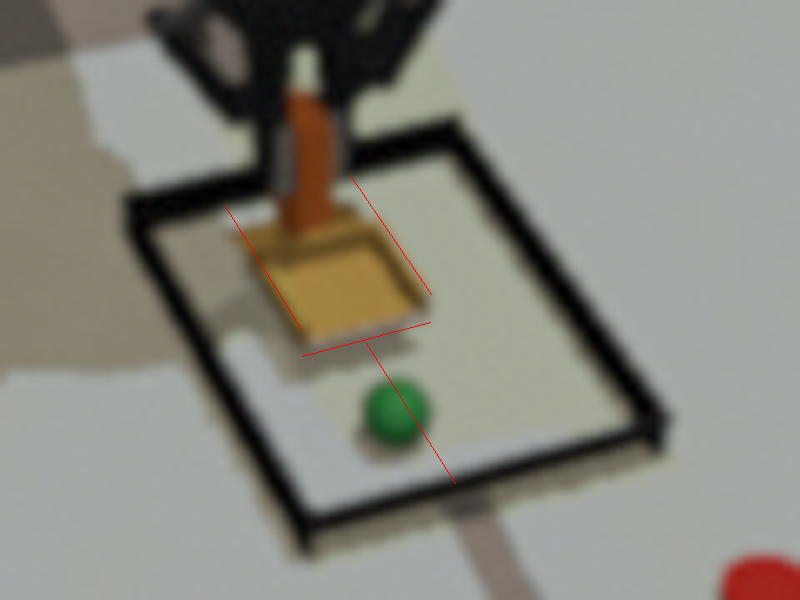

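The crop shows the scoop level just above the tray floor, its lip centre at (366,328) and the ball at (398,412). The ball is about 5 mm toward −y of the scoop's centre line. I shift by that amount and lower.

Request:
{"api": "move_arm", "payload": {"jaw": [1,1,1,1,1], "delta_pos": [[0,-0.0025,-0.006],[0,-0.003,-0.006],[0,0,-0.002],[0,0,0],[0,0,0]], "yaw": [0,0,0,0,0]}}

```text
time: 17.63
ee_pos: [0.4788, -0.023, 0.2103]
tcp_rot: [-179.9, 0.0, -176.1]
wrist_force: [-0.5, 0.1, -0.3]
opening: 0.0153
grasp_force: 59.2
```

Request:
{"api": "move_arm", "payload": {"jaw": [1,1,1], "delta_pos": [[0,0,-0.001],[0,0,0],[0,0,0]], "yaw": [0,0,0]}}

```text
time: 17.88
ee_pos: [0.479, -0.0228, 0.2098]
tcp_rot: [-179.9, 0.1, -176.1]
wrist_force: [0.6, 0.5, -1.5]
opening: 0.0154
grasp_force: 59.2
```

Request:
{"api": "move_arm", "payload": {"jaw": [1,1,1], "delta_pos": [[0,0,-0.001],[0,0,0],[0,0,0]], "yaw": [0,0,0]}}

```text
time: 18.13
ee_pos: [0.4791, -0.0228, 0.2089]
tcp_rot: [-179.9, 0.1, -176.1]
wrist_force: [-0.0, -0.1, 0.1]
opening: 0.0152
grasp_force: 59.3
```

Request:
{"api": "move_arm", "payload": {"jaw": [1,1,1], "delta_pos": [[0,0,-0.0007],[0,0,0],[0,0,0]], "yaw": [0,0,0]}}

```text
time: 18.38
ee_pos: [0.4791, -0.0229, 0.2089]
tcp_rot: [-179.9, 0.1, -176.1]
wrist_force: [-2.6, -0.6, 7.9]
opening: 0.0152
grasp_force: 60.3
```

```bash
python3 - <<'E'
from h import *
np.set_printoptions(precision=4,suppress=True)
o=bot.get_obs();print(o['time'],o['ee_pos'],o['wrist_force'],o['torque'])
n="scene";im=camera(n); cv2.imwrite(f"pics/{n}7.png",im[:,:,::-1])
hsv=cv2.cvtColor(im,cv2.COLOR_RGB2HSV)
g=cv2.inRange(hsv,(45,90,30),(80,255,255))[200:290,260:380];ys,xs=np.nonzero(g);b=(xs.mean()+260,ys.mean()+200);print("ball px",b,len(xs),onz(n,b,.019))
E
```

```text
18.3833 [ 0.4791 -0.0229  0.2089] [-2.6218 -0.5964  7.9398] [0.053  0.5364 0.0286]
ball px (np.float64(318.953125), np.float64(256.546875)) 64 [ 0.5961 -0.0145  0.019 ]
```

The floor contact shows at z = 0.2089 with 8 N. I ease up slightly and push forward along the lane.

Request:
{"api": "move_arm", "payload": {"jaw": [1,1,1,1,1,1,1,1,1,1], "delta_pos": [[0,0,0.0006],[0.006,0.0004,0],[0.006,0.0004,0],[0.006,0.0004,0],[0.006,0.0004,0],[0.006,0.0004,0],[0.006,0.0004,0],[0.006,0.0004,0],[0.006,0.0004,0],[0,0,0]], "yaw": [0,0,0,0,0,0,0,0,0,0]}}

```text
time: 19.27
ee_pos: [0.5285, -0.0195, 0.2089]
tcp_rot: [-179.9, 0.2, -176.1]
wrist_force: [1.2, 0.4, 4.6]
opening: 0.0152
grasp_force: 60.0
```

```bash
python3 - <<'E'
from h import *
np.set_printoptions(precision=4,suppress=True)
o=bot.get_obs();print(o['time'],o['ee_pos'],o['wrist_force'],o['torque'],o['tcp_rot'])
n="scene";im=camera(n); cv2.imwrite(f"pics/{n}8.png",im[:,:,::-1])
hsv=cv2.cvtColor(im,cv2.COLOR_RGB2HSV)
g=cv2.inRange(hsv,(45,90,30),(80,255,255))[200:290,260:380];ys,xs=np.nonzero(g);b=(xs.mean()+260,ys.mean()+200);B=onz(n,b,.019);print("ball px",b,len(xs),B)
y=np.radians(o['tcp_rot'][2]+180);e=o['ee_pos'];d=B[:2]-e[:2];print("ball in scoop",np.cos(y)*d[0]+np.sin(y)*d[1]-.044,-np.sin(y)*d[0]+np.cos(y)*d[1])
E
```

```text
19.2667 [ 0.5285 -0.0195  0.2089] [1.2377 0.3582 4.5693] [ 0.1403 -0.2602  0.0162] [-179.899     0.1689 -176.0533]
ball px (np.float64(321.3134328358209), np.float64(259.97014925373134)) 67 [ 0.6112 -0.013   0.019 ]
ball in scoop 0.03893212816703272 0.0008474179223443611
```

The ball is centred in front of the lip, with a lateral offset under 1 mm. I continue to the leaning wall.

Request:
{"api": "move_arm", "payload": {"jaw": [1,1,1,1,1,1,1,1], "delta_pos": [[0.004,0.0002,0],[0.004,0.0002,0],[0.004,0.0003,0],[0.004,0.0002,0],[0.004,0.0002,0],[0.004,0.0003,0],[0,0,0],[0,0,0]], "yaw": [0,0,0,0,0,0,0,0]}}

```text
time: 19.98
ee_pos: [0.5518, -0.0182, 0.2089]
tcp_rot: [-179.9, 0.1, -176.1]
wrist_force: [-0.1, -0.5, 5.1]
opening: 0.0157
grasp_force: 60.1
```

```bash
cat > look.py <<'E'
from h import *
import sys
np.set_printoptions(precision=4,suppress=True)
o=bot.get_obs();print(o['time'],o['ee_pos'],o['wrist_force'],o['torque'],o['tcp_rot'])
h=o['ee_pos'][2]-.2050+.017
n="scene";im=camera(n); cv2.imwrite(f"pics/{n}{sys.argv[1]}.png",im[:,:,::-1])
hsv=cv2.cvtColor(im,cv2.COLOR_RGB2HSV);x0,x1,y0,y1=map(int,sys.argv[2:6])
g=cv2.inRange(hsv,(45,90,30),(80,255,255))[y0:y1,x0:x1];ys,xs=np.nonzero(g);b=(xs.mean()+x0,ys.mean()+y0)
y=np.radians(o['tcp_rot'][2]+180);e=o['ee_pos']
for z in(.019,h):
    B=onz(n,b,z);d=B[:2]-e[:2];print("ball px",b,len(xs),B,"in scoop",np.cos(y)*d[0]+np.sin(y)*d[1]-.044,-np.sin(y)*d[0]+np.cos(y)*d[1])
E
python3 look.py 9 260 380 200 290
```

```text
19.9833 [ 0.5518 -0.0182  0.2089] [-0.1457 -0.4676  5.1226] [ 0.0922  0.0324 -0.0125] [-179.8992    0.1461 -176.06  ]
ball px (np.float64(323.46753246753246), np.float64(262.0)) 77 [ 0.6207 -0.0102  0.019 ] in scoop 0.025219266069900034 0.003284314777847246
ball px (np.float64(323.46753246753246), np.float64(262.0)) 77 [ 0.6226 -0.0109  0.0209] in scoop 0.027132841661171483 0.0024352209911904224
```

The ball is now climbing over the lip, so I go a few millimetres further.

Request:
{"api": "move_arm", "payload": {"jaw": [1,1,1,1,1,1], "delta_pos": [[0.003,0.0002,0],[0.003,0.0002,0],[0,0,0],[0,0,0],[0,0,0],[0,0,0]], "yaw": [0,0,0,0,0,0]}}

```text
time: 20.53
ee_pos: [0.5577, -0.0178, 0.2089]
tcp_rot: [-179.9, 0.1, -176.1]
wrist_force: [-0.3, -0.1, 5.6]
opening: 0.0154
grasp_force: 60.1
```

```bash
python3 look.py 10 260 380 200 290
```

```text
20.5333 [ 0.5577 -0.0178  0.2089] [-0.2852 -0.1332  5.6056] [0.0751 0.1827 0.0317] [-179.901     0.1369 -176.0572]
ball px (np.float64(319.02777777777777), np.float64(255.43055555555554)) 72 [ 0.5919 -0.0128  0.019 ] in scoop -0.009526283960664468 0.002568185218870164
ball px (np.float64(319.02777777777777), np.float64(255.43055555555554)) 72 [ 0.5939 -0.0135  0.0209] in scoop -0.007552156604706886 0.0017206788122236883
```

The ball is in the pocket at scoop x about −8 mm. I lift smoothly with a small back-off.

Request:
{"api": "move_arm", "payload": {"jaw": [1,1,1,1,1,1,1,1,1,1], "delta_pos": [[0,0,0],[-0.001,0,0.002],[-0.002,0,0.006],[-0.002,0,0.012],[-0.002,0,0.018],[-0.001,0,0.022],[0,0,0.022],[0,0,0.018],[0,0,0.012],[0,0,0.006]], "yaw": [0,0,0,0,0,0,0,0,0,0]}}

```text
time: 21.42
ee_pos: [0.5491, -0.0178, 0.329]
tcp_rot: [-179.9, 0.2, -176.1]
wrist_force: [0.4, 0.5, -1.1]
opening: 0.0154
grasp_force: 59.1
```

Request:
{"api": "move_arm", "payload": {"jaw": [1,1,1], "delta_pos": [[0,0,0.003],[0,0,0],[0,0,0]], "yaw": [0,0,0]}}

```text
time: 21.67
ee_pos: [0.5489, -0.0178, 0.3286]
tcp_rot: [-179.9, 0.0, -176.1]
wrist_force: [0.0, 0.3, -1.8]
opening: 0.0155
grasp_force: 59.1
```

```bash
python3 look.py 11 240 380 150 290; python3 - <<'E'
from h import *
np.set_printoptions(precision=4,suppress=True)
camera("side")
for n in("scene","side"):
    for r in outline_of(n,"lamp_pad")[:1]: pass
    for r in pinpoint(n,"pad_top")[:1]: print(n,r["xy"],r["confidence"],onz(n,r["xy"],.007))
im=cv2.imread("pics/scene0.png");sd=cv2.imread("pics/side0.png")
# white face ellipse centre from the first pictures
for n,I,(x0,x1,y0,y1),seed in(("scene",im,(180,240,232,275),(207,253)),("side",sd,(395,455,185,230),(426,208))):
    m=np.zeros((482,642),np.uint8);J=cv2.GaussianBlur(I,(3,3),0)
    cv2.floodFill(J,m,seed,0,(25,)*3,(25,)*3,4|cv2.FLOODFILL_MASK_ONLY|cv2.FLOODFILL_FIXED_RANGE|(255<<8))
    ys,xs=np.nonzero(m[1:-1,1:-1]);print(n,len(xs),xs.min(),xs.max(),ys.min(),ys.max(),onz(n,((xs.min()+xs.max())/2,(ys.min()+ys.max())/2),.007))
E
```

```text
21.6667 [ 0.5489 -0.0178  0.3286] [ 0.0158  0.3475 -1.7889] [-0.0026 -0.0391 -0.0212] [-179.9081    0.0014 -176.0602]
ball px (np.float64(317.5432098765432), np.float64(217.37037037037038)) 81 [0.429  0.0384 0.019 ] in scoop -0.1597284726491129 0.06436893491088098
ball px (np.float64(317.5432098765432), np.float64(217.37037037037038)) 81 [ 0.5802 -0.0137  0.1406] in scoop -0.012431810772901314 0.00193788536822148
scene [207.4, 252.9] 0.7 [ 0.471 -0.298  0.007]
side [425.3, 208.1] 0.57 [ 0.4569 -0.2928  0.007 ]
scene 534 190 225 240 262 [ 0.4631 -0.2965  0.007 ]
side 632 407 441 196 218 [ 0.462  -0.2949  0.007 ]
```

The ball is riding in the pocket, scoop lifted clear. The pad is at about (0.4625, −0.296), so I carry the scoop there on a smooth speed ramp.

Request:
{"api": "move_arm", "payload": {"jaw": [1,1,1,1,1,1,1,1,1,1], "delta_pos": [[-0.0008,-0.0018,0.0002],[-0.0021,-0.0045,0.0004],[-0.0038,-0.0081,0.0008],[-0.0054,-0.0118,0.0011],[-0.0071,-0.0154,0.0014],[-0.0088,-0.019,0.0018],[-0.0101,-0.0217,0.002],[-0.0105,-0.0226,0.0021],[-0.0105,-0.0226,0.0021],[-0.0105,-0.0226,0.0021]], "yaw": [0,0,0,0,0,0,0,0,0,0]}}

```text
time: 22.8
ee_pos: [0.478, -0.1697, 0.344]
tcp_rot: [-179.9, 0.1, -176.1]
wrist_force: [0.6, -0.3, -2.1]
opening: 0.0153
grasp_force: 59.1
```

Request:
{"api": "move_arm", "payload": {"jaw": [1,1,1,1,1,1,1,1,1,1], "delta_pos": [[-0.0105,-0.0226,0.0021],[-0.0105,-0.0226,0.0021],[-0.0096,-0.0208,0.002],[-0.0084,-0.0181,0.0017],[-0.0071,-0.0154,0.0014],[-0.0059,-0.0127,0.0012],[-0.0042,-0.009,0.0009],[-0.0025,-0.0054,0.0005],[-0.0017,-0.0036,0.0003],[-0.0004,-0.0009,0.0001]], "yaw": [0,0,0,0,0,0,0,0,0,0]}}

```text
time: 23.63
ee_pos: [0.4182, -0.2994, 0.3559]
tcp_rot: [-179.9, 0.1, -176.1]
wrist_force: [-0.1, -0.1, -0.6]
opening: 0.0153
grasp_force: 59.1
```

Request:
{"api": "move_arm", "payload": {"jaw": [1,1,1,1], "delta_pos": [[0,0,0],[0,0,0],[0,0,0],[0,0,0]], "yaw": [0,0,0,0]}}

```text
time: 23.97
ee_pos: [0.4188, -0.2986, 0.3558]
tcp_rot: [-179.9, 0.1, -176.0]
wrist_force: [0.5, 0.2, -1.6]
opening: 0.0153
grasp_force: 59.1
```

```bash
python3 look.py 12 120 300 130 290; python3 - <<'E'
from h import *
np.set_printoptions(precision=4,suppress=True)
o=bot.get_obs();h=o['ee_pos'][2]-.205;camera("side")
y=np.radians(o['tcp_rot'][2]+180);print("h",h,"origin",o['ee_pos'][0]+.044*np.cos(y),o['ee_pos'][1]+.044*np.sin(y),o['opening'],o['grasp_force'])
for n in("scene","side"):
    for k,dz in(("scoop_pocket",.002),("scoop_grip",.048),("ball_center",.017)):
        for r in pinpoint(n,k)[:1]: print(n,k,r["xy"],r["confidence"],onz(n,r["xy"],h+dz))
E
```

```text
23.9667 [ 0.4188 -0.2986  0.3558] [ 0.5328  0.1704 -1.6478] [ 0.0496 -0.0026  0.1033] [-179.9085    0.0809 -176.0162]
ball px (np.float64(194.48148148148147), np.float64(201.88888888888889)) 81 [ 0.2329 -0.2978  0.019 ] in scoop -0.22936948563061466 0.01370951712005323
ball px (np.float64(194.48148148148147), np.float64(201.88888888888889)) 81 [ 0.4504 -0.3062  0.1678] in scoop -0.01299420062427914 -0.009755855255613738
h 0.15084342568465078 origin 0.4626877800587986 -0.29563536897897325 0.015298149586164827 59.06818449497223
scene scoop_pocket [201.1, 205.7] 0.87 [ 0.4512 -0.2914  0.1528]
scene scoop_grip [192.4, 183.5] 0.58 [ 0.411  -0.3013  0.1988]
scene ball_center [194.2, 202.9] 0.69 [ 0.4547 -0.3075  0.1678]
side scoop_pocket [433.8, 162.0] 0.89 [ 0.4649 -0.3073  0.1528]
side scoop_grip [453.0, 154.9] 0.88 [ 0.4177 -0.3017  0.1988]
side ball_center [437.0, 157.5] 0.42 [ 0.4599 -0.31    0.1678]
```

```bash
python3 -c "
import cv2
i=cv2.imread('pics/scene12.png');cv2.imwrite('pics/c12.png',cv2.resize(i[150:270,130:290],(800,600),interpolation=cv2.INTER_CUBIC))"
```

```text
(no output)
```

View pics/c12.png

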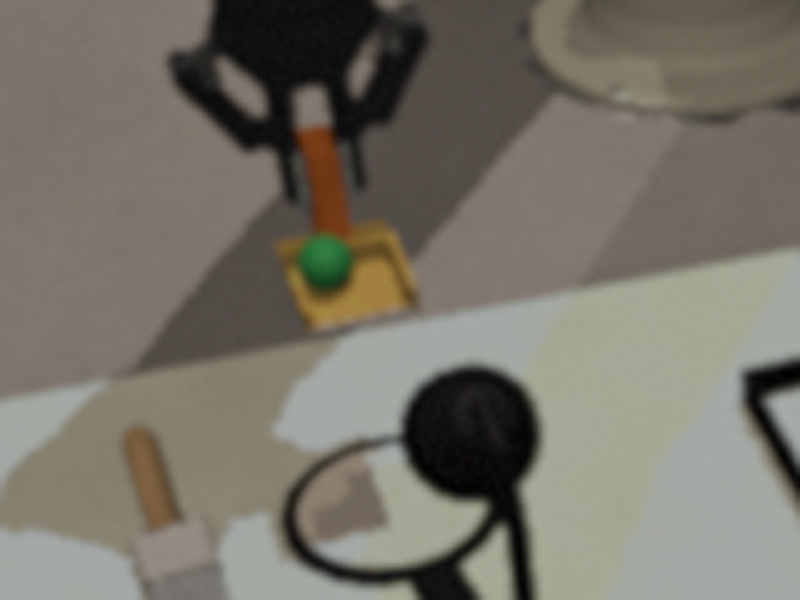

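The scoop is level with the ball at (325,263) in its rear corner, centred over the pad and clear of the lamp. I hand it in.

```bash
python3 -c "
from workcell import bot
print(bot.job_done())"
```

```text
the job is handed in; nothing more can be done
None
```

I scooped the green ball out of the tray with the brass scoop and handed the job in at about 24 s, with the scoop held level 15 cm above the table over the lamp pad and the ball in its pocket; no pass/fail result was returned.

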